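# Spray the cup where it stands, then put it on the burner

## Robot

A 7-joint arm with a two-finger parallel gripper is mounted at the origin on the work surface. World frame = base frame: x ahead of the robot, y to its left, z up, the work surface at z = 0. Lengths are in m, angles in rad, forces in N, time in s.
With the tool pointing down it reaches from about 0.4 to 0.875 m from the base axis. Payload 19.3 kg.
Tool frame: the origin (TCP) lies on the centre line of the jaws, within the pads' length; the fingertips stand 14 mm ahead of it and the grasp point (between the pads) lies 5 mm behind it; z points along the fingers, y is the line along which they close (so a half turn about z gives the same grasp; the last joint's range is limited). The gripper opens to 85 mm and grips with 20 to 120 N. Pads are 22 mm wide; open, the fingers measure 114 mm over their backs; the gripper's body (76 mm by 85 mm) begins 54 mm behind the grasp point. The pads swing forward as they close: fully open they stand 13 mm farther back than shut.
Start: joints at [-1.246, 0.521, -0.036, 1.599, 0.021, 1.021, -0.113], TCP at [0.24, 0.577, 0.245] pointing down, gripper open.
Joint ranges: [-2.91, 2.91], [-0.3, 2.13], [-1.5, 1.42], [0.17, 2.43], [-1.26, 4.41], [0.16, 1.93], [-2.52, 2.52]. Speed limits (rad/s): [1.89, 1.89, 2.39, 2.39, 3.01, 3.01, 3.01].

## Interface

Orientations are given as [roll, pitch, yaw] about the fixed x, y, z axes, in that order (R = Rz(yaw) Ry(pitch) Rx(roll)).
In Python, from workcell import bot, grab_frame, regions_of gives the robot as it stands. The module is installed in compiled form; this text tells all that it offers.
- The arm moves only by the tool play_rows, never from a script. Its argument "plan" is a list of rows, each a list of 3 entries, a list of its own where there are three numbers: the shift along the tool's x, y, z in units of 2.5 cm (1.0 is 2.5 cm), then the turn, a rotation vector about the tool's x, y, z in units of 0.15 rad (1.0 is 0.15 rad), then the closure, from -1 (fully open) to 1 (shut). In form: [[[tx, ty, tz], [rx, ry, rz], jaw], ...]. A call has 1 to 20 rows; each row shifts and turns the commanded pose from where the row before left it, along the tool's axes as they then stand; what a row does not reach is not made up. A row lasts 1/8 s, in which the tool goes at most 62.5 mm and 10.7 degrees, less where a joint would pass 70% of its speed; a pose out of reach is approached as far as the arm can. A call with a number of a shift or a turn outside -1 to 1 is refused whole. A call with a gripper value outside its range is refused whole. The fingers move at their own pace and stop on an object; "newtons" is the grip in N (left out, the last holds). Time passes only in rows, so rows that do not move let the fingers close. It gives the time, the measured TCP pose, the force, the opening and the grip force at its end, in the units of the state.
- bot.observe(): the state, without advancing time (a new reading comes with each control period).
- grab_frame(name): name is "scene" or "top"; returns a dict with "pixels" (400x640x3 uint8, red, green, blue), "depth" (400x640 float32, m along the optical axis (not along the pixel's ray), 0 where there is no reading), "camera_matrix" (3x3 intrinsics, pixels), "R" (3x3) and "t" (3): a world point X has camera coordinates R X + t. Camera axes: x right, y down, z forward; pixel columns grow to the right and rows downward; lengths in m; the calibration is good to about 2 mm. A picture is of the moment at which its call begins.
- bot.job_done(): hands the job in; it is judged then, once.
Trained networks look in the newest picture that a camera, given by its name, has taken for a name from the list of things; names that differ only in an ending like _2 or _b are one class to them, and where a whole thing is asked for, a point or a joint stands for the part that bears it (a point fixed in the world has none). Each returns a list of dicts, best first, with "p" (0 to 1); they miss things now and then, are a little off and sometimes report something else, mostly with a low value. They report only what shows in the picture. A call takes as long as a camera call. They do not tell look-alikes from the thing itself.
- regions_of(thing, camera): "mask" (400x640 bool, what is visible of it) and "box" ([left, top, right, bottom] in pixels, round what is visible of it).
The state is a dict: "clock": time; "qpos": joint angles; "qd": joint speeds; "joint_efforts": joint torques, N m; "position": TCP position; "tool_rot": TCP orientation; "force": force on the tool from outside, world axes, zero at the start; "moment": the same for the moment, N m; "grip_width": finger opening in m; "finger_force": force on a finger pad.
Only numpy, scipy, OpenCV 4.12 (cv2) and the standard library are available. Lean on these libraries where they do the work, as an engineer would, in place of code of your own. Each camera call takes 0.05 s, during which the arm holds its last target. There are 200 camera calls.

## Task

The open cup has been left in front of one of the two spray canisters: push the cap of that canister all the way down and let it spring back up, leaving the cup where it is meanwhile and the other canister unpressed. Then pick the cup up and set it down, without dropping or tipping it, upright on the free half of the grill grate, over the middle of the burner, and let go. Leave the pot, the lidded tin and the spatula where they are.

Things in the scene. Friction and masses are not known exactly. Their poses are not given: they have to be found in the camera images.
- tall: tall slim aluminium spray canister, 52 mm diameter (60 mm at its foot ring), bolted to the cart and immovable; origin at the centre of its underside on the cart top; its -x axis is the way its nozzle points
- tall_top (a point): centre of the flat top of the tall canister's white push cap (cap 32 mm across, a 12 mm snout on its -x side), 200 mm above the cart when up; moves down with the cap
- tall_spot (a point): point on the cart top that the tall canister sprays at, 110 mm out along its -x axis; the vessel in front of this canister stands within about 25 mm of it
- tall_cap (a joint): travel of that cap in m: 0 up, 0.008 fully down; sprung, about 1 N to start and 5 N fully down
- squat: short squat aluminium spray canister, 70 mm diameter (78 mm at its foot ring), bolted to the cart and immovable; origin at the centre of its underside on the cart top; its -x axis is the way its nozzle points
- squat_top (a point): centre of the flat top of the squat canister's white push cap (cap 32 mm across, a 12 mm snout on its -x side), 150 mm above the cart when up; moves down with the cap
- squat_spot (a point): point on the cart top that the squat canister sprays at, 110 mm out along its -x axis; the vessel in front of this canister stands within about 25 mm of it
- squat_cap (a joint): travel of that cap in m: 0 up, 0.008 fully down; sprung, about 1 N to start and 5 N fully down
- cup: open anodized cup without handle, 65 mm high, 60 mm across at the rim, narrowing a little to its foot, wall 3 mm; origin at the centre of its underside, z up
- tin: dark steel tin with a closed lid and a small knob, 59 mm across, 60 mm high over the knob, standing in front of the other canister; origin at the centre of its underside; leave alone
- grate: fixed dark steel grill grate, 170 mm along its x by 320 mm along its y, bar tops 50 mm above the cart; origin on the cart top under its centre; two halves, with centres 80 mm either way along its y
- burner: fixed round burner, 70 mm across, 29 mm high, seen through the bars under the middle of the free half of the grate; origin at the centre of its underside on the cart top
- pot: lidded aluminium pot, 110 mm across, 80 mm high over its knob, standing on the other half of the grate; origin at the centre of its underside; leave alone
- spatula: silicone spatula, 240 mm long, lying flat along its x axis (handle to -x), between the canisters and the grate and reaching beyond them; origin near its middle; leave alone
Mind the look-alikes: they are no part of the job. Leave any red look-alike of the tall alone.

How it is judged:
On the way, in this order (a step that is already met when the one before it is completed fails the run):
1. the cap of the canister that the cup stands in front of is pushed down (more than 6 mm of its 8 mm), the cup standing where it was (((value of joint tall_cap above 0.006 m and horizontal distance between cup and tall_spot below 0.04 m and height (world z) of cup below 0.012 m) or (value of joint squat_cap above 0.006 m and horizontal distance between cup and squat_spot below 0.04 m and height (world z) of cup below 0.012 m))), for 0.05 s.
2. that cap has sprung back up, the cup still in front of its canister ((((value of joint tall_cap below 0.002 m and horizontal distance between cup and tall_spot below 0.04 m) and value of joint squat_cap below 0.002 m) or ((value of joint squat_cap below 0.002 m and horizontal distance between cup and squat_spot below 0.04 m) and value of joint tall_cap below 0.002 m))), for 0.1 s.
At the end, for the whole second after the job is handed in: The cup stands upright (within 0.1 rad) and at rest on the bars of the grate, its centre within 30 mm of the burner's centre seen from above; both caps are up (within 2 mm); pot, tin and spatula are within 25 mm of where they started (horizontal distance between cup and burner below 0.03 m and height (world z) of cup between 0.045 and 0.056 m and angle between cup's own z axis and vertical below 0.1 rad and linear speed of cup below 0.02 m/s and value of joint each of tall_cap, squat_cap below 0.002 m and distance of each of pot, tin, spatula from where it was at the start of the episode below 0.025 m); the robot touches nothing.
It fails at once if the tall canister's cap is pressed (more than 3 mm) while the cup does not stand in front of it (over 50 mm from the point it sprays at) (value of joint tall_cap above 0.003 m and horizontal distance between cup and tall_spot above 0.05 m).
It fails at once if the squat canister's cap is pressed (more than 3 mm) while the cup does not stand in front of it (over 50 mm from the point it sprays at) (value of joint squat_cap above 0.003 m and horizontal distance between cup and squat_spot above 0.05 m).
It fails at once if the cup is tipped by more than 0.5 rad (angle between cup's own z axis and vertical above 0.5 rad).
It fails at once if the cup is dropped: off the fingers while more than 15 mm above the bars of the grate (height (world z) of cup above 0.065 m and contact force between cup and the fingers below 0.02 N).
It fails at once if the pot, lidded tin or spatula is moved by more than 25 mm (distance of any of pot, tin, spatula from where it was at the start of the episode above 0.025 m).
It also fails if it takes over 51 s, if anything falls off the work surface, if the arm or the gripper's body presses on something with over 40 N, if the wrist force passes 120 N, or if a joint passes its speed limit or range.

## Working session

There is one attempt and no reset: what is moved stays moved. The work goes in short steps, Python scripts to look and compute and a tool call to move; the robot and the scene stay as the last step left them, time stands still between calls to the robot, and variables do not carry over. Pictures are saved under pics/ and viewed, at most 10 in all, crops included, and the job is handed in when it is done.

Besides the shell and the picture viewer there is one more tool, called after ">>>" in YAML: its name, and indented under it one key for each argument. play_rows: Moves the arm, as the interface text tells. Its arguments: {"type":"object","properties":{"plan":{"type":"array"},"newtons":{"type":"number"}},"required":["plan"]}

```bash
mkdir -p pics; cat > h.py <<'E'
import numpy as np, cv2
from workcell import bot, grab_frame, regions_of
def cloud(f):
    d=f["depth"]; K=f["camera_matrix"]; v,u=np.mgrid[:400,:640]
    P=np.stack([(u-K[0,2])/K[0,0]*d,(v-K[1,2])/K[1,1]*d,d],-1)
    W=(P-f["t"])@f["R"]; W[d==0]=np.nan
    return W
E
python3 - <<'E'
from h import *
s=bot.observe(); print({k:np.round(v,3) for k,v in s.items()})
for c in ["scene","top"]:
    f=grab_frame(c); cv2.imwrite(f"pics/{c}0.png",f["pixels"][...,::-1]); W=cloud(f)
    print(c,"cam",np.round(-f["R"].T@f["t"],3))
    for n in ["tall","tall_top","squat","squat_top","cup","tin","grate","burner","pot","spatula"]:
        for r in regions_of(n,c)[:3]:
            p=W[r["mask"]]; p=p[~np.isnan(p[:,0])]
            if len(p)<5: print(n,"few",r["box"]);continue
            zt=np.percentile(p[:,2],97); t=p[p[:,2]>zt-.006]
            print(n,round(float(r["p"]),2),np.round(r["box"]),"med",np.round(np.median(p,0),3),"ztop",round(zt,3),"topmid",np.round((t.min(0)+t.max(0))/2,3)[:2],"ext",np.round(t.max(0)-t.min(0),3)[:2],"rgb",f["pixels"][r["mask"]].mean(0).round())
E
```

```text
{'clock': np.float64(0.0), 'qpos': array([-1.246,  0.522, -0.036,  1.6  ,  0.021,  1.021, -0.113]), 'qd': array([-0.001, -0.001,  0.002, -0.   , -0.001, -0.002,  0.001]), 'joint_efforts': array([-1.0000e-03, -9.2708e+01,  1.9800e+00, -3.6993e+01,  1.8000e-02,
        8.0000e-03, -0.0000e+00]), 'position': array([0.24 , 0.577, 0.245]), 'tool_rot': array([-3.14 ,  0.   ,  2.747]), 'force': array([-0.017, -0.882,  0.402]), 'moment': array([-0.008, -0.013, -0.046]), 'finger_force': np.float64(0.0), 'grip_width': np.float64(0.086)}
scene cam [ 0.879 -0.392  0.991]
tall 0.92 [337. 162. 359. 218.] med [0.613 0.071 0.121] ztop 0.2 topmid [0.604 0.086] ext [0.032 0.029] rgb [95. 90. 86.]
tall 0.79 [366. 180. 396. 228.] med [0.712 0.087 0.12 ] ztop 0.2 topmid [0.706 0.101] ext [0.03  0.027] rgb [90. 37. 34.]
tall 0.27 [180. 209. 301. 349.] med [ 0.531 -0.242  0.048] ztop 0.052 topmid [ 0.526 -0.266] ext [0.225 0.343] rgb [52. 49. 47.]
tall_top 0.73 [378. 178. 397. 193.] med [0.706 0.096 0.197] ztop 0.201 topmid [0.705 0.102] ext [0.029 0.03 ] rgb [162. 151. 138.]
tall_top 0.58 [342. 162. 358. 
[... 2371 characters left out ...]
id [0.491 0.308] ext [0.023 0.021] rgb [60. 58. 58.]
tin 0.52 [185. 198. 200. 211.] med [0.602 0.312 0.148] ztop 0.153 topmid [0.603 0.315] ext [0.03  0.031] rgb [166. 159. 149.]
grate 0.84 [338. 193. 458. 270.] med [ 0.528 -0.259  0.048] ztop 0.053 topmid [ 0.526 -0.265] ext [0.223 0.342] rgb [69. 67. 65.]
burner 0.67 [355. 226. 383. 247.] med [ 0.51  -0.188  0.026] ztop 0.052 topmid [ 0.51 -0.19] ext [0.058 0.053] rgb [99. 80. 54.]
pot 0.81 [405. 203. 451. 246.] med [ 0.54  -0.337  0.117] ztop 0.126 topmid [ 0.542 -0.34 ] ext [0.091 0.098] rgb [151. 145. 143.]
spatula 0.68 [300. 142. 325. 219.] med [ 0.734 -0.009  0.003] ztop 0.02 topmid [0.618 0.002] ext [0.116 0.028] rgb [ 50. 101.  60.]
```

```bash
python3 - <<'E'
from h import *
a=cv2.imread("pics/top0.png")[120:290,160:480]; cv2.imwrite("pics/topc.png",cv2.resize(a,None,fx=2.5,fy=2.5,interpolation=cv2.INTER_CUBIC))
f=grab_frame("top");W=cloud(f)
# grate rectangle
m=regions_of("grate","top")[0]["mask"]; p=W[m]; p=p[abs(p[:,2]-.05)<.006]
print("grate",cv2.minAreaRect(p[:,:2].astype(np.float32)))
for c in ["top","scene"]:
    g=grab_frame(c);W=cloud(g)
    b=regions_of("burner",c)[0]["mask"]; p=W[b]; p=p[(p[:,2]<.035)]
    print(c,"burner",cv2.minEnclosingCircle(p[:,:2].astype(np.float32)),np.percentile(p[:,2],[10,90]))
    # cup rim circle
    p=W.reshape(-1,3); p=p[(np.hypot(p[:,0]-.494,p[:,1]-.095)<.045)&(p[:,2]>.056)&(p[:,2]<.075)]
    print(c,"rim",cv2.minEnclosingCircle(p[:,:2].astype(np.float32)),np.median(p[:,2]),len(p))
    s=regions_of("spatula",c)[0]["mask"]; p=W[s]; p=p[~np.isnan(p[:,0])]; print("spat",cv2.minAreaRect(p[:,:2].astype(np.float32)))
E
```

```text
grate ((0.5261351466178894, -0.26505208015441895), (0.16964708268642426, 0.3211700916290283), 10.962930679321289)
top burner ((0.510419487953186, -0.1864791363477707), 0.03338625282049179) [0.02251296 0.02925224]
top rim ((0.4945746660232544, 0.0953545942902565), 0.029753457754850388) 0.06349350142357293 80
spat ((0.6782891154289246, -0.010674674063920975), (0.06503550708293915, 0.23931454122066498), 84.9052505493164)
scene burner ((0.5120626091957092, -0.18824242055416107), 0.03311297670006752) [0.02299046 0.02808107]
scene rim ((0.4929788410663605, 0.09386640787124634), 0.030499260872602463) 0.06232868144664057 100
spat ((0.6776958703994751, -0.006099827587604523), (0.06639157235622406, 0.23147012293338776), 80.3667221069336)
```

View pics/topc.png

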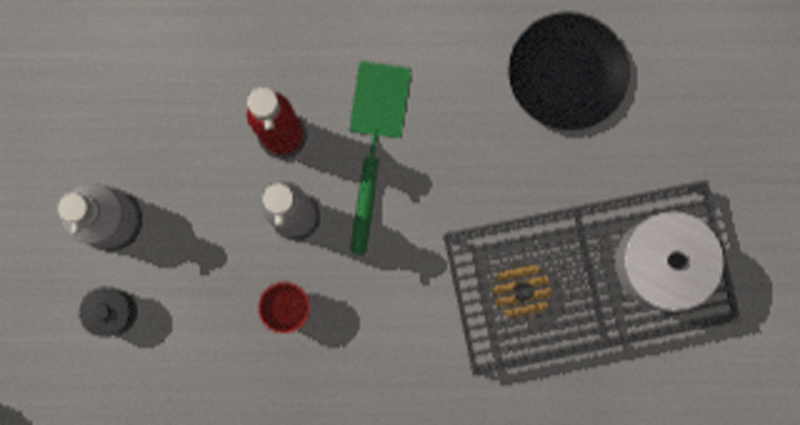

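View pics/scene0.png

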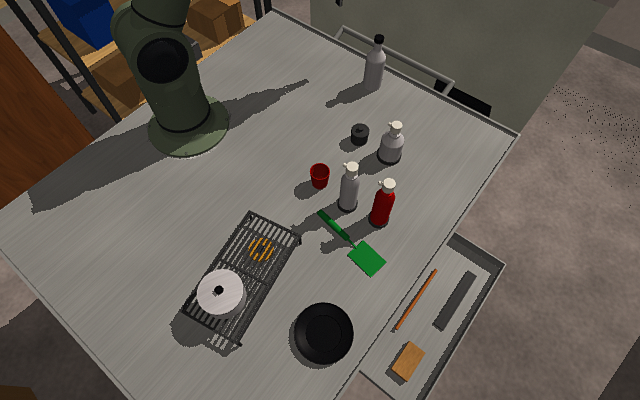

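The top crop shows the red cup (283,307) in front of the silver tall canister (278,197). The tin stands in front of the squat canister, and the red look-alike is at (265,105). The burner is in the left half of the grate and the pot in the right. I'll check the distant bottle in the scene view (375,65) before moving.

```bash
python3 - <<'E'
from h import *
f=grab_frame("scene");W=cloud(f)
q=W[36:90,362:386].reshape(-1,3); q=q[q[:,2]>.03]; print("bottle",np.nanmedian(q,0),np.nanmax(q,0))
for p in ([.24,.577,.245],[.605,.0865,.201]):
    c=f["R"]@p+f["t"]; x=f["camera_matrix"]@c; print(x[:2]/x[2],c[2])
q=W.reshape(-1,3); q=q[(q[:,0]>.15)&(q[:,0]<.65)&(q[:,1]<.6)&(q[:,1]>-.4)&(q[:,2]>.21)];print(len(q))
E
```

```text
bottle [0.38982428 0.52009724 0.11651401] [0.41376468 0.56413168 0.20372157]
[3.51647917e+02 1.58848989e-01] 1.2101741133197867
[352.32581017 165.53284181] 0.9539734586595592
36
```

>>> play_rows:
  plan:
    - [[0,0,-1],[0,0,-0.9],1]
    - [[0,0,-1],[0,0,-0.9],1]
    - [[0,0,0],[0,0,-0.83],1]
    - [[0,0,0],[0,0,0],1]
  newtons: 30

```text
clock: 2.05
position: [0.2405, 0.5768, 0.2953]
tool_rot: [3.141, -0.0, 3.14]
force: [0.5, -0.7, -0.4]
grip_width: 0.0124
finger_force: 0.0
```

>>> play_rows:
  plan:
    - [[-0.73,-0.98,0],[0,0,0],1]
    - [[-0.73,-0.98,0],[0,0,0],1]
    - [[-0.73,-0.98,0],[0,0,0],1]
    - [[-0.73,-0.98,0],[0,0,0],1]
    - [[-0.73,-0.98,0],[0,0,0],1]
    - [[-0.73,-0.98,0],[0,0,0],1]
    - [[-0.73,-0.98,0],[0,0,0],1]
    - [[-0.73,-0.98,0],[0,0,0],1]
    - [[-0.73,-0.98,0],[0,0,0],1]
    - [[-0.73,-0.98,0],[0,0,0],1]
    - [[-0.73,-0.98,0],[0,0,0],1]
    - [[-0.73,-0.98,0],[0,0,0],1]
    - [[-0.73,-0.98,0],[0,0,0],1]
    - [[-0.73,-0.98,0],[0,0,0],1]
    - [[-0.73,-0.98,0],[0,0,0],1]
    - [[-0.73,-0.98,0],[0,0,0],1]
    - [[-0.73,-0.98,0],[0,0,0],1]
    - [[-0.73,-0.98,0],[0,0,0],1]
    - [[-0.73,-0.98,0],[0,0,0],1]
    - [[-0.73,-0.98,0],[0,0,0],1]

```text
clock: 4.55
position: [0.6056, 0.086, 0.295]
tool_rot: [-3.141, -0.0, 3.138]
force: [0.2, 0.9, -0.6]
grip_width: -0.0001
finger_force: 0.0
```

>>> play_rows:
  plan:
    - [[0,0,0.8],[0,0,0],1]
    - [[0,0,0.8],[0,0,0],1]
    - [[0,0,0.8],[0,0,0],1]
    - [[0,0,0.6],[0,0,0],1]
    - [[0,0,0],[0,0,0],1]
    - [[0,0,0.12],[0,0,0],1]
    - [[0,0,0.12],[0,0,0],1]
    - [[0,0,0],[0,0,0],1]

```text
clock: 5.55
position: [0.6053, 0.0868, 0.2144]
tool_rot: [3.142, 0.0, 3.141]
force: [-0.2, 0.2, 0.5]
grip_width: 0.0001
finger_force: 0.0
```

```bash
python3 - <<'E'
from h import *
f=grab_frame("scene");a=f["pixels"][110:240,290:440,::-1]
cv2.imwrite("pics/press.png",cv2.resize(a,None,fx=4.5,fy=4.5,interpolation=cv2.INTER_CUBIC))
E
```

```text
(no output)
```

View pics/press.png

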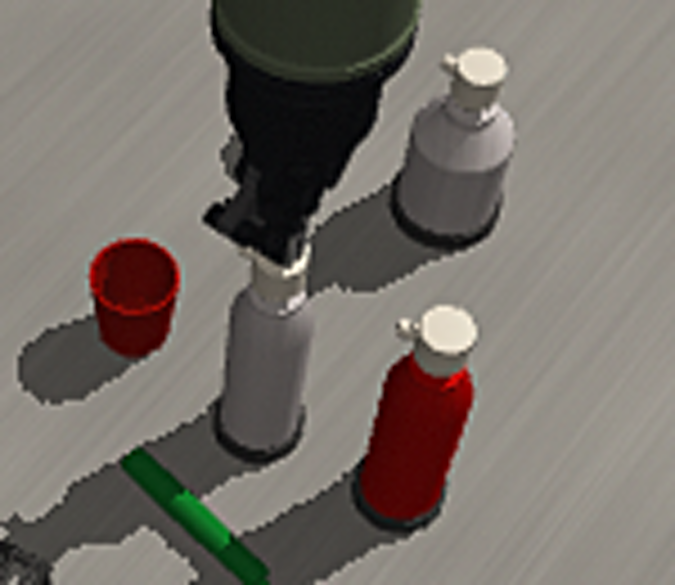

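The closed fingertips rest at the silver tall canister's cap (crop 280,260), the cup is untouched at (135,295), and the red look-alike is clear. Now I press in small steps.

>>> play_rows:
  plan:
    - [[0,0,0.1],[0,0,0],1]
    - [[0,0,0.1],[0,0,0],1]
    - [[0,0,0],[0,0,0],1]

```text
clock: 5.98
position: [0.6054, 0.0868, 0.2093]
tool_rot: [3.142, 0.0, 3.141]
force: [0.6, -0.2, 4.0]
grip_width: -0.0001
finger_force: 1.6
```

>>> play_rows:
  plan:
    - [[0,0,0.06],[0,0,0],1]
    - [[0,0,0.04],[0,0,0],1]
    - [[0,0,0],[0,0,0],1]

```text
clock: 6.35
position: [0.6054, 0.0868, 0.2069]
tool_rot: [3.142, 0.0, 3.141]
force: [0.9, 0.1, 4.6]
grip_width: -0.0
finger_force: 2.2
```

>>> play_rows:
  plan:
    - [[0,0,0.04],[0,0,0],1]
    - [[0,0,0.02],[0,0,0],1]
    - [[0,0,0],[0,0,0],1]

```text
clock: 6.72
position: [0.6055, 0.0868, 0.2059]
tool_rot: [3.141, 0.001, 3.141]
force: [-0.5, -0.5, 13.4]
grip_width: -0.0
finger_force: 6.4
```

>>> play_rows:
  plan:
    - [[0,0,0],[0,0,0],1]
    - [[0,0,-0.3],[0,0,0],1]
    - [[0,0,-0.6],[0,0,0],1]
    - [[0,0,-0.9],[0,0,0],1]
    - [[0,0,-0.9],[0,0,0],1]
    - [[0,0,-0.7],[0,0,0],1]
    - [[0.3,0,0],[0,0,0],1]
    - [[0.83,0.06,0],[0,0,0],-1]
    - [[0.83,0.06,0],[0,0,0],-1]
    - [[0.83,0.06,0],[0,0,0],-1]
    - [[0.83,0.06,0],[0,0,0],-1]
    - [[0.83,0.06,0],[0,0,0],-1]
    - [[0,0,0.8],[0,0,0],-1]
    - [[0,0,0.9],[0,0,0],-1]
    - [[0,0,0.9],[0,0,0],-1]
    - [[0,0,0.9],[0,0,0],-1]
    - [[0,0,0.5],[0,0,0],-1]
    - [[0,0,0],[0,0,0],-1]

```text
clock: 8.98
position: [0.4934, 0.0942, 0.1896]
tool_rot: [-3.141, -0.002, 3.141]
force: [-0.5, -0.3, 0.5]
grip_width: 0.0855
finger_force: 0.0
```

```bash
python3 - <<'E'
from h import *
f=grab_frame("scene");W=cloud(f)
print(np.round(bot.observe()["position"],4))
for n in ["tall_top","cup"]:
  for r in regions_of(n,"scene")[:2]:
    p=W[r["mask"]]; p=p[~np.isnan(p[:,0])]; print(n,r["p"],r["box"],np.round(np.percentile(p,97,axis=0),3),np.round(np.median(p,0),3))
a=f["pixels"][90:240,260:440,::-1]
cv2.imwrite("pics/above.png",cv2.resize(a,None,fx=4,fy=4,interpolation=cv2.INTER_CUBIC))
E
```

```text
[0.4938 0.0943 0.1904]
tall_top 0.57 [379.1, 179.3, 395.3, 193.3] [0.72  0.113 0.201] [0.706 0.096 0.197]
tall_top 0.43 [342.4, 164.7, 359.7, 177.6] [0.62  0.096 0.201] [0.607 0.081 0.197]
cup 0.72 [311.6, 159.7, 328.7, 188.2] [0.521 0.12  0.065] [0.49  0.098 0.04 ]
```

View pics/above.png

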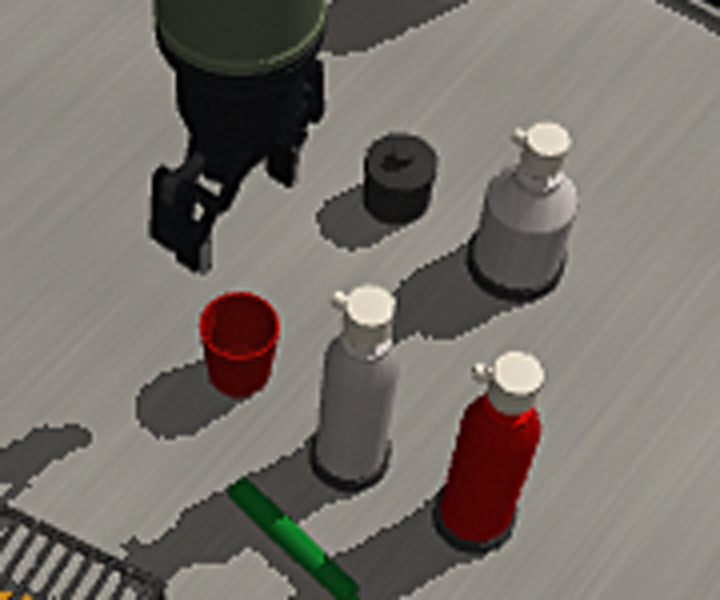

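The tall cap is back up (z 0.201) and the cup at crop (240,340) is unmoved, with the open gripper above it. Now I descend and grip.

>>> play_rows:
  plan:
    - [[0,0,0.8],[0,0,0],-1]
    - [[0,0,0.8],[0,0,0],-1]
    - [[0,0,0.8],[0,0,0],-1]
    - [[0,0,0.8],[0,0,0],-1]
    - [[0,0,0.8],[0,0,0],-1]
    - [[0,0,0.8],[0,0,0],-1]
    - [[0,0,0.8],[0,0,0],-1]
    - [[0,0,0.6],[0,0,0],-1]
    - [[0,0,0],[0,0,0],-1]
    - [[0,0,0],[0,0,0],1]
    - [[0,0,0],[0,0,0],1]
    - [[0,0,0],[0,0,0],1]
    - [[0,0,0],[0,0,0],1]
    - [[0,0,0],[0,0,0],1]
    - [[0,0,0],[0,0,0],1]
  newtons: 30

```text
clock: 11.0
position: [0.4946, 0.0945, 0.0363]
tool_rot: [3.141, 0.002, 3.141]
force: [-1.9, -0.8, 10.3]
grip_width: 0.0583
finger_force: 29.3
```

>>> play_rows:
  plan:
    - [[0,0,-0.2],[0,0,0],1]
    - [[0,0,-0.4],[0,0,0],1]
    - [[0,0,-0.7],[0,0,0],1]
    - [[0,0,-0.7],[0,0,0],1]
    - [[0,0,-0.7],[0,0,0],1]
    - [[0,0,-0.7],[0,0,0],1]
    - [[0,0,-0.6],[0,0,0],1]
    - [[0,0,0],[0,0,0],1]

```text
clock: 12.0
position: [0.4945, 0.0944, 0.1364]
tool_rot: [3.141, 0.002, 3.141]
force: [-0.4, -0.3, -0.9]
grip_width: 0.0585
finger_force: 32.4
```

```bash
python3 - <<'E'
from h import *
f=grab_frame("scene");W=cloud(f)
s=bot.observe();print(np.round(s["position"],4),s["force"])
for r in regions_of("cup","scene")[:2]:
    p=W[r["mask"]]; p=p[~np.isnan(p[:,0])]; print(r["p"],r["box"],np.round(np.percentile(p,[3,50,97],axis=0),3))
a=f["pixels"][90:240,240:420,::-1]
cv2.imwrite("pics/lift.png",cv2.resize(a,None,fx=4,fy=4,interpolation=cv2.INTER_CUBIC))
E
```

```text
[0.4941 0.0944 0.1356] [ 0.51158522  0.1008365  -0.74644429]
0.66 [316.0, 141.2, 332.2, 172.3] [[0.479 0.069 0.103]
 [0.507 0.095 0.137]
 [0.521 0.12  0.165]]
```

View pics/lift.png

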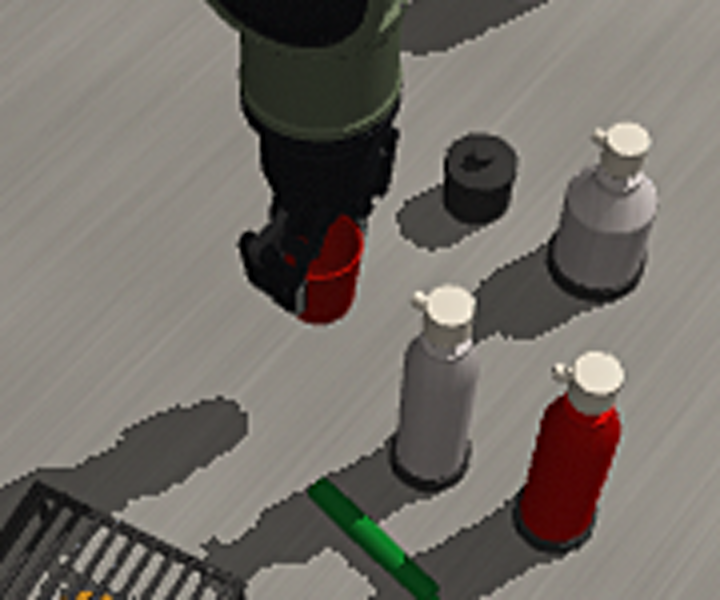

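>>> play_rows:
  plan:
    - [[-0.05,-0.4,0],[0,0,0],1]
    - [[-0.05,-0.8,0],[0,0,0],1]
    - [[-0.05,-0.8,0],[0,0,0],1]
    - [[-0.05,-0.8,0],[0,0,0],1]
    - [[-0.05,-0.8,0],[0,0,0],1]
    - [[-0.05,-0.8,0],[0,0,0],1]
    - [[-0.05,-0.8,0],[0,0,0],1]
    - [[-0.05,-0.8,0],[0,0,0],1]
    - [[-0.05,-0.8,0],[0,0,0],1]
    - [[-0.05,-0.8,0],[0,0,0],1]
    - [[-0.05,-0.8,0],[0,0,0],1]
    - [[-0.05,-0.8,0],[0,0,0],1]
    - [[-0.05,-0.8,0],[0,0,0],1]
    - [[0,-0.8,0],[0,0,0],1]
    - [[0,-0.45,0],[0,0,0],1]
    - [[0,0,0],[0,0,0],1]
    - [[0,0,0.6],[0,0,0],1]
    - [[0,0,0.6],[0,0,0],1]
    - [[0,0,0.5],[0,0,0],1]
    - [[0,0,0],[0,0,0],1]

```text
clock: 14.6
position: [0.5095, -0.1865, 0.0915]
tool_rot: [3.141, -0.002, -3.142]
force: [0.0, 0.2, -1.0]
grip_width: 0.058
finger_force: 32.5
```

>>> play_rows:
  plan:
    - [[0,0,0.08],[0,0,0],1]
    - [[0,0,0.06],[0,0,0],1]
    - [[0,0,0],[0,0,0],1]

```text
clock: 14.98
position: [0.5102, -0.187, 0.0895]
tool_rot: [-3.141, 0.0, 3.141]
force: [0.5, -0.4, -0.7]
grip_width: 0.058
finger_force: 32.5
```

>>> play_rows:
  plan:
    - [[0,0,0.06],[0,0,0],1]
    - [[0,0,0.04],[0,0,0],1]
    - [[0,0,0],[0,0,0],1]

```text
clock: 15.35
position: [0.5101, -0.1869, 0.0867]
tool_rot: [3.142, -0.0, 3.141]
force: [0.2, -0.6, -1.4]
grip_width: 0.0581
finger_force: 32.5
```

>>> play_rows:
  plan:
    - [[0,0,0.04],[0,0,0],1]
    - [[0,0,0],[0,0,0],1]

```text
clock: 15.6
position: [0.5105, -0.1869, 0.0864]
tool_rot: [-3.142, 0.001, 3.141]
force: [-1.6, 2.3, 10.6]
grip_width: 0.0586
finger_force: 32.1
```

>>> play_rows:
  plan:
    - [[0,0,0],[0,0,0],0.2]
    - [[0,0,0],[0,0,0],-1]
    - [[0,0,0],[0,0,0],-1]
    - [[0,0,0],[0,0,0],-1]
    - [[0,0,0],[0,0,0],-1]
    - [[0,0,-0.3],[0,0,0],-1]
    - [[0,0,-0.6],[0,0,0],-1]
    - [[0,0,-0.9],[0,0,0],-1]
    - [[0,0,-0.9],[0,0,0],-1]
    - [[0,0,-0.9],[0,0,0],-1]
    - [[0,0,-0.9],[0,0,0],-1]
    - [[0,0,-0.9],[0,0,0],-1]
    - [[0.5,0,-0.5],[0,0,0],-1]
    - [[0,0,0],[0,0,0],-1]

```text
clock: 17.35
position: [0.4968, -0.1872, 0.2343]
tool_rot: [-3.141, 0.001, 3.141]
force: [-0.1, 0.4, -0.2]
grip_width: 0.0852
finger_force: 0.0
```

```bash
python3 - <<'E'
from h import *
f=grab_frame("scene");W=cloud(f)
s=bot.observe();print(np.round(s["position"],4),s["grip_width"])
for r in regions_of("cup","scene")[:2]:
    p=W[r["mask"]]; p=p[~np.isnan(p[:,0])]; t=p[p[:,2]>.108]; print(r["p"],r["box"],np.round(np.percentile(p,[3,50,97],axis=0),3),cv2.minEnclosingCircle(t[:,:2].astype(np.float32)))
a=f["pixels"][140:360,160:410,::-1]
cv2.imwrite("pics/end.png",cv2.resize(a,None,fx=2.7,fy=2.7,interpolation=cv2.INTER_CUBIC))
E
```

```text
[ 0.4971 -0.187   0.2335] 0.08575371791391802
0.68 [244.4, 222.3, 268.8, 253.6] [[ 0.482 -0.214  0.051]
 [ 0.5   -0.184  0.086]
 [ 0.536 -0.161  0.115]] ((0.5090872049331665, -0.18672600388526917), 0.030578577890992165)
```

View pics/end.png

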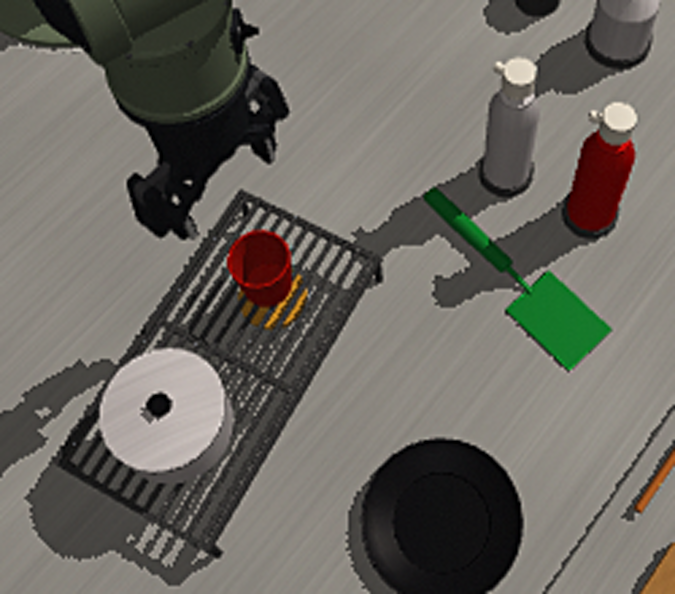

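The cup stands upright on the free half of the grate (crop 262,268). Its rim is at z 0.115 and its centre at (0.509,-0.187), over the burner. The gripper is clear.

```bash
python3 -c "
from workcell import bot
print(bot.job_done())"
```

```text
the job is handed in; nothing more can be done
None
```

I pressed the tall canister's cap fully down and it sprang back up. The cup now stands upright on the free half of the grate, about 3 mm from the burner's centre, and I handed the job in with the gripper clear; no verdict was returned.

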